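Screw the lid onto the suction collector

TASK

Put the mauve lid with the white grip bar onto the open mouth of the suction collector and screw it on until it is fully home at the end of its thread, then let go. The starts of the thread are hidden under the lid: they can be found by turning it backward until it drops a little, before screwing it forward. Leave the other things where they stand.

Things in the scene. Friction and masses are not known exactly. Their poses are not given: they have to be found in the camera images.
- lid_grip (a point): Centre of the white grip bar on top of the loose mauve lid, which lies bar up on the work surface. Lid 92 mm across, 59 mm tall: round skirt and top 29 mm, then the bar 30 mm proud of it, 66 mm long along this point's x axis, 14 mm wide along y. The point is on the lid's axis, 44 mm above its lower edge, 15 mm below the bar's top; z up out of the lid. 0.1 to 0.21 kg
- lid_edge (a point): On the lid's axis, level with its lower edge. Inside the skirt, out of sight, are three lugs 120 degrees apart, and a plug 54 mm across, level with the lower edge, with a tapered end, that centres the lid in the mouth
- canister_mouth (a point): Centre of the open mouth of the fixed cream suction collector with a green band (foot 112 mm across), at the top edge of its neck, 150 mm above the work surface, on the screw axis, z up; bore 57 mm. Height of lid_grip above this point: 35 mm with the lugs on top of the thread, to 41 mm on the stops beside the starts, 28 to 26 mm just dropped into the starts, 20 mm fully home
- neck_foot (a point): On the screw axis, 30 mm below the mouth. Right-hand thread outside the neck, three starts 120 degrees apart, at an angle that differs each time. On top of the thread, forward (clockwise from above) runs into a hard stop: do not force it. After the drop turn forward about 1.4 rad: the lid sinks 5.5 mm per rad to a hard stop and stays by friction
- canister: Origin under the collector's foot; fixed. To find a start: turn the lid backward (anticlockwise from above, at most about 2 rad) with a light push down, a few newtons, until it drops 7 to 9 mm. A smaller drop (6 mm, from a stop onto the thread's top, to 35 mm) may come first. A start is open for only some 16 degrees of turn, then backward turning meets a stop
- rinse_cup: blue rinse cup, 62 mm across, 75 mm tall; origin under its centre. Bystander: leave it alone
- paste_jar: white jar with a blue cap, 54 mm across, 50 mm tall; origin under its centre. Bystander: leave it alone
- spray_bottle: clear bottle with a blue cap, 60 mm across, 150 mm tall; origin under its centre. Bystander: leave it alone
- gauze_box: white and green box, 70 x 110 x 50 mm, tissue-like tuft on top; origin under its centre. Bystander: leave it alone
- mirror: slim steel mouth mirror lying flat, about 145 mm long along its own x axis, 8 mm thick; origin on the work surface near its middle. Bystander: leave it alone
Mind the look-alikes: they are no part of the job. What is shaped like the part that bears lid_grip but yellow is not meant.

How it is judged:
On the way:
1. the lid is set level over the mouth (horizontal distance between lid_grip and canister_mouth below 0.005 m and z of lid_grip in the frame of canister_mouth below 0.044 m and angle between lid_grip's own z axis and vertical below 0.12 rad), for 0.1 s.
At the end, for the whole second after the job is handed in: The lid is screwed down to within 1.5 mm of the end of its thread (lid_grip less than 21.5 mm above canister_mouth; 20 mm is fully home), within 5 mm of the mouth's axis, level within 0.06 rad, at rest and released (horizontal distance between lid_grip and canister_mouth below 0.005 m and z of lid_grip in the frame of canister_mouth below 0.0215 m and angle between lid_grip's own z axis and vertical below 0.06 rad and linear speed of lid below 0.01 m/s); the robot touches nothing.
It fails at once if a bystander (cup, jar, bottle, box or mirror) is pushed more than 30 mm from its place (distance of any of rinse_cup, paste_jar, spray_bottle, gauze_box, mirror from where it was at the start of the episode above 0.03 m).
It also fails if it takes over 64 s, if anything falls off the work surface, if the arm or the gripper's body presses on something with over 40 N, if the wrist force passes 120 N, or if a joint passes its speed limit or range.

ROBOT

A 7-joint arm with a two-finger parallel gripper is mounted at the origin on the work surface. World frame = base frame: x ahead of the robot, y to its left, z up, the work surface at z = 0. Lengths are in m, angles in rad, forces in N, time in s.
With the tool pointing down it reaches from about 0.4 to 0.85 m from the base axis. Payload 4.5 kg.
Tool frame: the origin (TCP) lies between the finger pads; the fingertips stand 25 mm ahead of it and the grasp point (between the pads) lies 6 mm ahead of it (r.tips_ahead is the distance from the TCP to the fingertips, in m); z points along the fingers, y is the direction in which the jaws open and shut (so a half turn about z gives the same grasp; the last joint's range is limited). The gripper opens to 88 mm and grips with 3 to 60 N. Pads are 18 mm wide; open, the fingers measure 123 mm over their backs; the gripper's body (75 mm by 187 mm) begins 45 mm behind the grasp point.
Start: joints at [-1.109, 0.689, -0.195, 1.565, 0.157, 0.902, -0.215], TCP at [0.259, 0.569, 0.264] pointing down, gripper open.
Joint ranges: [-3.01, 3.01], [-0.46, 2.08], [-1.47, 1.51], [0.13, 2.56], [-1, 4.14], [0.04, 2.09], [-2.66, 2.66]. Speed limits (rad/s): [2.57, 2.57, 3.14, 3.14, 3.14, 3.14, 3.14].

INTERFACE

Orientations are given as a unit quaternion [x, y, z, w].
In Python, from plant import r, imaging gives the robot as it stands.
- The arm moves only by the tool send_rows, never from a script. Its argument "moves" is one flat list of numbers, 6 for each row, row after row: the shift along the tool's x, y, z in m, then the turn, a rotation vector about the tool's x, y, z in degrees. A call has exactly 5 rows; each row is the pose to reach, as a shift and turn from the pose measured when the call began, along the tool's axes at that moment; what a row does not reach only later rows make up. A row lasts 1/12 s, in which the tool goes at most 41.7 mm and 7.16 degrees, less where a joint would pass 70% of its speed; a pose out of reach is approached as far as the arm can. A call with a gripper value outside its range is refused whole. "claw" is the closure, from -1 (fully open) to 1 (shut), so that 0 is half open, set as the call begins (left out, the last holds). The fingers move at their own pace and stop on an object; "grip_force" is the grip in N (left out, the last holds). Time passes only in rows, so rows that repeat a pose let the fingers close, or fill a call up. It gives the time, the measured TCP pose, the force and the opening at its end, in the units of the state.
- r.get_state(): the state, without advancing time (a new reading comes with each control period).
- imaging.snapshot(name): name is "scene" or "side" or "wrist"; returns a dict with "image" (400x640x3 uint8, red, green, blue), "depth" (400x640 float32, m along the optical axis (not along the pixel's ray), 0 where there is no reading), "mtx" (3x3 intrinsics, pixels), "rvec" (rotation vector, rad) and "tvec" (3), from world to camera coordinates, as OpenCV has them. Camera axes: x right, y down, z forward; pixel columns grow to the right and rows downward; lengths in m; the calibration is good to about 2 mm. The wrist camera is an equidistant fisheye: a pixel r from the principal point sees the ray r / f radians off the axis. A picture is of the moment at which its call begins.
- r.finish_job(): hands the job in, once; it reports no verdict.
Trained networks look in a picture, given as the dict that the camera call returned (one of the last four; its "shot" number tells which), for a name from the list of things; names that differ only in an ending like _2 or _b are one class to them, and where a whole thing is asked for, a point or a joint stands for the part that bears it (a point fixed in the world has none). Each returns a list of dicts, best first, with "score" (0 to 1); they miss things now and then, are a little off and sometimes report something else, mostly with a low value. They report only what shows in the picture. A call takes as long as a camera call. They do not tell look-alikes from the thing itself.
- imaging.look_for(query, picture): "box" ([centre column, centre row, width, height] as shares, 0 to 1, of the picture: columns of its width, rows of its height, round what is visible of it).
- imaging.silhouettes(query, picture): "pixels" (400x640 bool, what is visible of it) and "box" ([centre column, centre row, width, height] as shares, 0 to 1, of the picture: columns of its width, rows of its height, round what is visible of it).
- imaging.pinpoint(query, picture): "point" ([column, row] as shares, 0 to 1, of the picture: columns of its width, rows of its height: a listed point, or the origin of a listed thing).
The state is a dict: "clock": time; "q": joint angles; "qd": joint speeds; "joint_torque": joint torques, N m; "tool_pos": TCP position; "eef_rot": TCP orientation; "contact_force": force on the tool from outside, world axes, zero at the start; "moment": the same for the moment, N m; "opening": opening from 0.0 (shut) to 1.0 (fully open).
Only numpy, scipy, OpenCV 4.12 (cv2) and the standard library are available. Lean on these libraries where they do the work, as an engineer would, in place of code of your own. Each camera call takes 0.05 s, during which the arm holds its last target.

## Working session

There is one attempt and no reset: what is moved stays moved. The work goes in short steps, Python scripts to look and compute and a tool call to move; the robot and the scene stay as the last step left them, time stands still between calls to the robot, and variables do not carry over. Pictures are saved under pics/ and viewed, and the job is handed in when it is done.

Besides the shell and the picture viewer there is one more tool, called after "Call:" as name(argument=value, ...), one argument or row to a line, values as JSON. send_rows: Moves the arm, as the interface text tells. Its arguments: {"type":"object","properties":{"moves":{"type":"array"},"claw":{"type":"number"},"grip_force":{"type":"number"}},"required":["moves"]}

```bash
mkdir -p pics; ls
cat > h.py <<'E'
import numpy as np, cv2
from scipy.spatial.transform import Rotation as R
def save(img,name): cv2.imwrite('pics/'+name+'.png',cv2.cvtColor(np.ascontiguousarray(img),cv2.COLOR_RGB2BGR))
def w2c(s,fish=False):
    M=cv2.Rodrigues(np.array(s['rvec'],float))[0]; return M,np.array(s['tvec'],float).ravel()
def cloud(s):
    K=np.array(s['mtx']); d=s['depth']; M,t=w2c(s)
    v,u=np.mgrid[0:400,0:640]
    P=np.stack([(u-K[0,2])/K[0,0]*d,(v-K[1,2])/K[1,1]*d,d],-1)
    W=(P-t)@M
    W[d<=0]=np.nan
    return W
E
python3 - <<'E'
from plant import r, imaging
from h import *
print(r.get_state())
for n in ['scene','side','wrist']:
    s=imaging.snapshot(n); save(s['image'],n+'0')
    print(n,s['mtx'],s['rvec'],s['tvec'])
    np.savez(n+'0.npz',**{k:s[k] for k in ['image','depth','mtx','rvec','tvec']})
    for q in ['lid_grip','canister_mouth']:
        for f in (imaging.pinpoint,imaging.look_for):
            for o in f(q,s): 
                p=np.array(o.get('point',o.get('box'))); print(q,o['score'],p[:2]*[640,400],p[2:])
E
```

```text
pics
{'clock': 0.0, 'q': array([-1.10920715,  0.69000177, -0.19452445,  1.56634743,  0.15731789,
        0.9025163 , -0.21508438]), 'qd': array([ 7.03251957e-04, -1.36634306e-03,  1.62510103e-03,  9.66639005e-05,
        3.25180803e-04, -3.67848367e-04,  2.20194316e-03]), 'joint_torque': array([-7.66013250e-05, -5.27567697e+01, -1.26650132e+00, -1.53436553e+01,
       -5.24637464e-02,  6.34870099e-03,  1.75250370e-04]), 'tool_pos': array([0.25908241, 0.56811636, 0.26289826]), 'eef_rot': array([ 2.12208794e-01,  9.77223898e-01, -9.30270488e-04, -1.28115699e-04]), 'contact_force': array([ 0.05684294, -0.41765847, -0.17538452]), 'moment': array([-0.00392128,  0.03462168,  0.01138026]), 'opening': 0.9996526224067996}
scene [[404.86176615   0.         319.23001195]
 [  0.         404.86176615 205.99487796]
 [  0.           0.           1.        ]] [ 1.05943291  2.35029137 -1.10569998] [ 0.39384283 -0.19432739  1.23593324]
lid_grip 0.87 [462.592 247.12 ] []
lid_grip 0.81 [409.92 285.2 ] []
lid_grip 0.89 [459.392 259.52 ] [0.0712 0.117 ]
lid_grip 0.72 [410.624 294.84 ] [0.0795 0.1277]
canister_mouth 0.75 [267.968 181.64 ] [0.0748 0.1298]
side [[382.28845385   0.         326.48988938]
 [  0.         382.28845385 194.39076182]
 [  0.           0.           1.        ]] [ 0.66622574 -2.71163336  1.0462985 ] [0.52329213 0.27985726 0.72007519]
lid_grip 0.93 [273.216 298.72 ] []
lid_grip 0.77 [336.768 346.12 ] []
lid_grip 0.87 [276.672 306.16 ] [0.0823 0.1302]
lid_grip 0.86 [337.92 353.64] [0.0813 0.1523]
canister_mouth 0.67 [396.032 126.6  ] []
canister_mouth 0.61 [386.624 158.6  ] [0.0764 0.1565]
canister_mouth 0.42 [276.992 305.52 ] [0.0659 0.1325]
wrist [[309.70691629   0.         317.02514391]
 [  0.         309.70691629 200.48733261]
 [  0.           0.           1.        ]] [-2.45152379 -1.57556426 -0.20745378] [-0.6250864  -0.03466711  0.38942322]
lid_grip 0.5 [198.272 329.36 ] [0.0363 0.0308]
```

View pics/scene0.png

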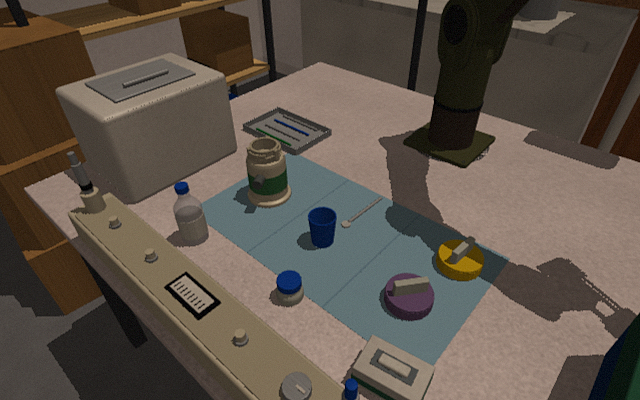

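View pics/side0.png

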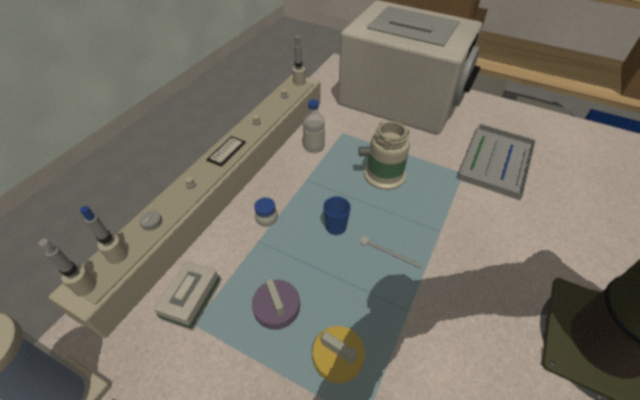

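View pics/wrist0.png

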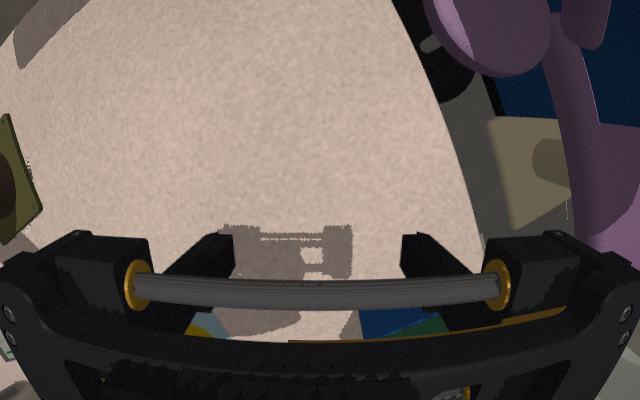

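Lid candidates are the mauve lid at scene (410,295) / side (276,304) and the yellow one at scene (460,258) / side (338,353). The mauve one fits the description. Next I measure it and check a close crop.

```bash
cat > m.py <<'E'
from h import *
for n,box in [('scene',(375,260,445,325)),('side',(245,270,305,335))]:
    s=dict(np.load(n+'0.npz')); W=cloud(s)
    x0,y0,x1,y1=box
    save(cv2.resize(s['image'][y0:y1,x0:x1],None,fx=6,fy=6),n+'_crop')
    hsv=cv2.cvtColor(s['image'],cv2.COLOR_RGB2HSV)
    P=W[y0:y1,x0:x1].reshape(-1,3); H=hsv[y0:y1,x0:x1].reshape(-1,3)
    ok=np.isfinite(P[:,0])
    top=ok&(P[:,2]>.024)&(P[:,2]<.034)
    (c,rad)=cv2.minEnclosingCircle(P[top][:,:2].astype(np.float32)); print(n,'skirt',c,rad,top.sum())
    b=ok&(P[:,2]>.053)&(P[:,2]<.066); Q=P[b]
    rc=cv2.minAreaRect(Q[:,:2].astype(np.float32)*1000); print('bar',rc,np.median(Q,0),b.sum())
    box2=(235,130,305,215) if n=='scene' else (355,115,420,190)
    x0,y0,x1,y1=box2
    P=W[y0:y1,x0:x1].reshape(-1,3); Q=P[(P[:,2]>.143)&(P[:,2]<.157)]
    c,rad=cv2.minEnclosingCircle(Q[:,:2].astype(np.float32)); print('mouth',c,rad,len(Q),Q[:,2].max(), Q.min(0),Q.max(0))
    # algebraic circle fit radii hist
    for zl,zh in [(.02,.11),(.05,.1)]:
        Q=P[(P[:,2]>zl)&(P[:,2]<zh)]; print(zl,Q.min(0),Q.max(0))
    print(np.nanmedian(W[330:345,460:480].reshape(-1,3),0))
E
python3 m.py
```

```text
scene skirt (0.5510915517807007, 0.22598052024841309) 0.08067608624696732 1095
bar ((585.3773803710938, 225.15878295898438), (16.15533447265625, 64.71249389648438), 51.288055419921875) [0.58674022 0.22621877 0.05970334] 286
mouth (0.5316205620765686, -0.2253539115190506) 0.04284592717885971 344 0.15433430476088902 [ 0.49304197 -0.26051972  0.14300918] [ 0.57276452 -0.18280289  0.1543343 ]
0.02 [ 0.32123471 -0.47753324  0.02005856] [ 0.60468999 -0.17515526  0.10992153]
0.05 [ 0.45246683 -0.4522264   0.05009571] [ 0.60468999 -0.17515526  0.09994397]
[0.58094944 0.35180925 0.00139836]
side skirt (0.5849928855895996, 0.22480130195617676) 0.046680208295583725 1360
bar ((585.8632202148438, 224.23480224609375), (13.803906440734863, 67.21337127685547), 51.40114212036133) [0.58399674 0.22604031 0.05692746] 243
mouth (0.5333505868911743, -0.2235662341117859) 0.042220551520586014 251 0.1510617743273444 [ 0.49588881 -0.26010198  0.14307175] [ 0.57208821 -0.18243547  0.15106177]
0.02 [ 0.48409577 -0.45513491  0.02003017] [ 0.60315089 -0.17504523  0.10999495]
0.05 [ 0.48473436 -0.44798769  0.05010411] [ 0.60272116 -0.17504523  0.09985986]
[ 0.22838286  0.10580961 -0.00171047]
```

Run:
```python
from h import *
for n in ['scene','side']:
    s=dict(np.load(n+'0.npz')); x0,y0,x1,y1=(235,125,305,215) if n=='scene' else (350,110,420,195)
    save(cv2.resize(s['image'][y0:y1,x0:x1],None,fx=6,fy=6,interpolation=2),n+'_mouth')
```

```text
(no output)
```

View pics/scene_crop.png

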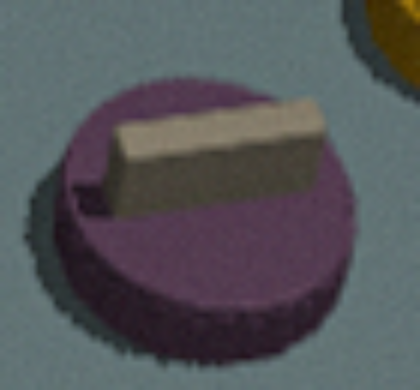

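View pics/scene_mouth.png

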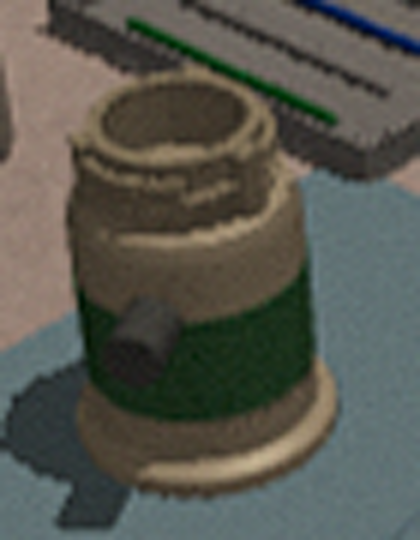

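```bash
cat > m2.py <<'E'
from h import *
from scipy.optimize import least_squares
for n in ['scene','side']:
    s=dict(np.load(n+'0.npz')); W=cloud(s)
    x0,y0,x1,y1=(430,230,490,285) if n=='scene' else (305,320,370,390)
    P=W[y0:y1,x0:x1].reshape(-1,3);Q=P[(P[:,2]>.053)&(P[:,2]<.066)]
    print(n,'yellow bar',cv2.minAreaRect(Q[:,:2].astype(np.float32)*1000))
    x0,y0,x1,y1=(235,130,305,215) if n=='scene' else (355,115,420,190)
    P=W[y0:y1,x0:x1].reshape(-1,3); 
    for zl,zh in [(.146,.155),(.135,.145),(.125,.135),(.08,.11),(.09,.1)]:
        Q=P[(P[:,2]>zl)&(P[:,2]<zh)]; Q=Q[np.hypot(*(Q[:,:2]-[.5325,-.224]).T)<.07]
        r0=np.hypot(*(Q[:,:2]-[.5325,-.224]).T)
        Q=Q[r0>.024]
        f=least_squares(lambda p:np.hypot(Q[:,0]-p[0],Q[:,1]-p[1])-p[2],[.5325,-.224,.035],loss='soft_l1',f_scale=.002)
        print(zl,f.x,len(Q),np.percentile(np.hypot(Q[:,0]-f.x[0],Q[:,1]-f.x[1]),[5,50,95]))
    x0,y0,x1,y1=(375,260,445,325) if n=='scene' else (245,270,305,335)
    P=W[y0:y1,x0:x1].reshape(-1,3);Q=P[(P[:,2]>.008)&(P[:,2]<.024)];Q=Q[np.hypot(*(Q[:,:2]-[.5855,.2247]).T)<.053]
    f=least_squares(lambda p:np.hypot(Q[:,0]-p[0],Q[:,1]-p[1])-.046,[.585,.225],loss='soft_l1',f_scale=.002); print('lid side fit',f.x,len(Q))
E
python3 m2.py
```

```text
scene yellow bar ((434.996337890625, 254.49392700195312), (14.505305290222168, 67.06884765625), 84.82232666015625)
0.146 [ 0.5339517  -0.22375018  0.0324571 ] 247 [0.02860905 0.03216109 0.03970364]
0.135 [ 0.53544834 -0.22147682  0.03395846] 222 [0.02923655 0.03390121 0.03824106]
0.125 [ 0.53422523 -0.22119998  0.03339285] 180 [0.02975708 0.0332571  0.03817883]
0.08 [ 0.53329959 -0.22459591  0.04717605] 435 [0.04478352 0.0470011  0.06275641]
0.09 [ 0.53541594 -0.2228822   0.04571016] 176 [0.04221094 0.04532696 0.06398653]
lid side fit [0.58468821 0.2250156 ] 269
side yellow bar ((435.2003173828125, 254.2314453125), (14.74217700958252, 66.33885192871094), 83.83822631835938)
0.146 [ 0.53285871 -0.22458262  0.03247868] 183 [0.02856496 0.03246477 0.04006476]
0.135 [ 0.53204325 -0.22095673  0.03389788] 237 [0.02984302 0.03384589 0.03873448]
0.125 [ 0.53157295 -0.22032478  0.03395745] 190 [0.0298831  0.03395222 0.03767516]
0.08 [ 0.53643074 -0.23029154  0.05257883] 456 [0.04843457 0.05257259 0.06414779]
0.09 [ 0.53877685 -0.23500738  0.05735171] 162 [0.05114465 0.05747489 0.06800352]
lid side fit [0.585396   0.22458034] 194
```

```bash
cat > go.py <<'E'
import sys
from plant import r
from h import *
def go(x,y,z,yaw):
    s=r.get_state(); p=s['tool_pos']; Rm=R.from_quat(s['eef_rot'])
    a=np.radians(yaw); Y=np.array([np.cos(a),np.sin(a),0]); Z=np.array([0,0,-1.]); X=np.cross(Y,Z)
    T=R.from_matrix(np.stack([X,Y,Z],1))
    d=Rm.inv().apply(np.array([x,y,z])-p); rv=np.degrees((Rm.inv()*T).as_rotvec())
    m=Rm.as_matrix(); cy=np.degrees(np.arctan2(m[1,1],m[0,1]))
    print('t',s['clock'],'pos',p.round(4),'yaw',cy.round(2),'tilt',np.degrees(np.arccos(-m[2,2])).round(2),'q',s['q'].round(2),'F',s['contact_force'].round(1),'M',s['moment'].round(2),'op',round(s['opening'],3))
    print('shift mm',(d*1000).round(1),'len',(np.linalg.norm(d)*1000).round(1),'rot',rv.round(2))
if len(sys.argv)>4: go(*map(float,sys.argv[1:5]))
E
python3 go.py .585 .225 .14 51.3
```

```text
t 0.75 pos [0.2593 0.5687 0.2638] yaw 65.49 tilt 0.01 q [-1.11  0.69 -0.19  1.57  0.16  0.9  -0.22] F [-0.6 -0.2  0.3] M [ 0.05 -0.    0.01] op 0.997
shift mm [-439.  -177.7  123.7] len 489.5 rot [ 1.000e-02 -0.000e+00  1.419e+01]
```

Call:
send_rows(
  moves=[-0.03,-0.012,0,0,0,0,-0.062,-0.025,0,0,0,0,-0.096,-0.038,0,0,0,0,-0.13,-0.052,0,0,0,0,-0.165,-0.066,0,0,0,0],
  claw=-1,
)

```text
clock: 1.17
tool_pos: [0.3828, 0.4391, 0.2639]
eef_rot: [0.212, 0.977, 0.0, 0.0]
contact_force: [0.5, 0.6, 0.1]
opening: 1.001
```

Call:
send_rows(
  moves=[-0.034,-0.014,0.01,0,0,0,-0.068,-0.028,0.02,0,0,0,-0.102,-0.041,0.03,0,0,0,-0.136,-0.055,0.04,0,0,0,-0.165,-0.066,0.05,0,0,0],
)

```text
clock: 1.58
tool_pos: [0.5076, 0.3081, 0.2135]
eef_rot: [0.213, 0.977, -0.0, 0.001]
contact_force: [-0.1, 0.2, -0.4]
opening: 0.999
```

```bash
python3 go.py .585 .225 .12 51.3
```

```text
t 1.5833 pos [0.5076 0.3081 0.2135] yaw 65.43 tilt 0.07 q [-0.5   0.71 -0.22  1.71  0.22  0.74  0.31] F [-0.1  0.2 -0.4] M [ 0.04 -0.   -0.02] op 0.999
shift mm [-104.8  -43.4   93.7] len 147.1 rot [1.000e-02 7.000e-02 1.413e+01]
```

Call:
send_rows(
  moves=[-0.025,-0.011,0.02,0,0,3.5,-0.05,-0.022,0.042,0,0,7,-0.075,-0.032,0.064,0,0,10.5,-0.1,-0.041,0.085,0,0,14,-0.1048,-0.0434,0.0937,0,0,14.1],
)

```text
clock: 2.0
tool_pos: [0.5876, 0.2188, 0.1172]
eef_rot: [0.335, 0.942, -0.003, 0.001]
contact_force: [-0.4, -0.7, -0.3]
opening: 1.004
```

```bash
python3 - <<'E'
from plant import r, imaging
from h import *
s=imaging.snapshot('wrist'); save(s['image'],'wrist1')
s=imaging.snapshot('scene'); save(cv2.resize(s['image'][150:350,300:560],None,fx=3,fy=3),'scene1')
E
python3 go.py .585 .225 .058 51.3
```

```text
t 2.1 pos [0.5849 0.2227 0.1181] yaw 51.19 tilt 0.19 q [-0.36  0.88 -0.14  1.67  0.2   0.61  0.28] F [ 0.1  1.  -0.3] M [0.03 0.09 0.06] op 1.004
shift mm [ 1.4  2.1 60.1] len 60.2 rot [-0.18  0.04 -0.11]
```

View pics/wrist1.png

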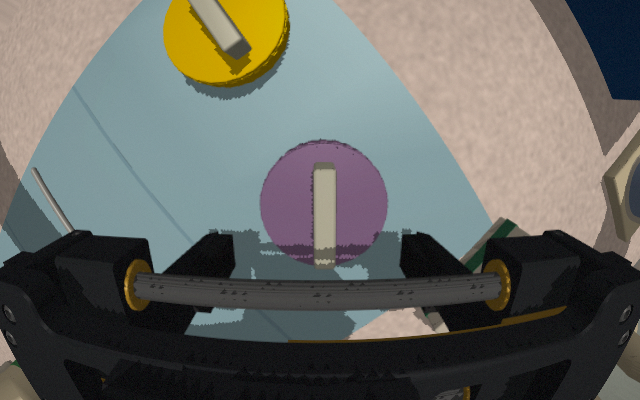

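View pics/scene1.png

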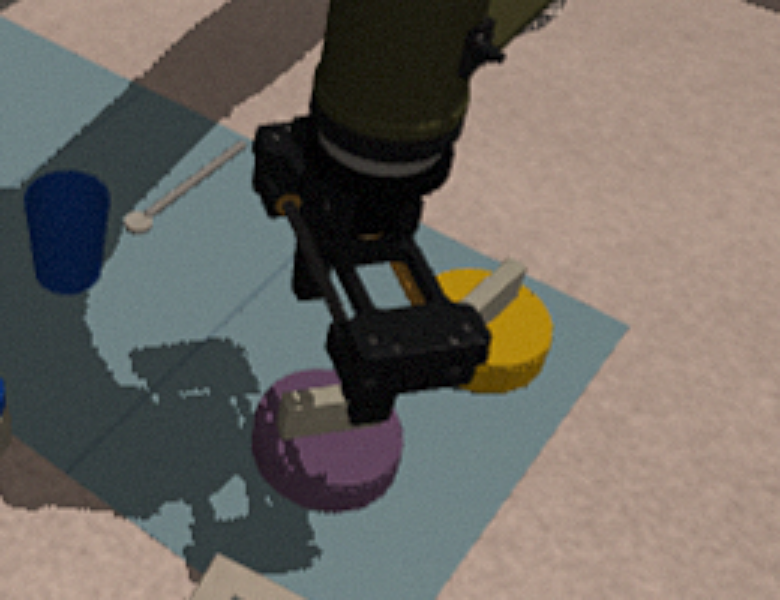

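The wrist picture shows the mauve lid's bar at column ~325, centred between the fingers (234 and 402) and square to the jaws. I descend and grip.

Call:
send_rows(
  moves=[0.0014,0.002,0.015,-0.2,0,-0.1,0.0014,0.002,0.03,-0.2,0,-0.1,0.0014,0.002,0.045,-0.2,0,-0.1,0.0014,0.002,0.058,-0.2,0,-0.1,0.0014,0.002,0.06,-0.2,0,-0.1],
)

```text
clock: 2.52
tool_pos: [0.5831, 0.2266, 0.057]
eef_rot: [0.33, 0.944, -0.0, -0.001]
contact_force: [-0.1, -0.4, -0.7]
opening: 1.0
```

Call:
send_rows(
  moves=[0,0,0,0,0,0,0,0,0,0,0,0,0,0,0,0,0,0,0,0,0,0,0,0,0,0,0,0,0,0],
)

```text
clock: 2.93
tool_pos: [0.5835, 0.2267, 0.0577]
eef_rot: [0.33, 0.944, 0.0, -0.001]
contact_force: [-0.7, 0.2, 0.6]
opening: 0.998
```

```bash
python3 go.py .585 .225 .058 51.3
```

```text
t 2.9333 pos [0.5835 0.2267 0.0577] yaw 51.46 tilt 0.07 q [-0.37  0.97 -0.13  1.69  0.22  0.5   0.26] F [-0.7  0.2  0.6] M [-0.05 -0.   -0.06] op 0.998
shift mm [-2.2 -0.4 -0.3] len 2.3 rot [-0.   -0.07  0.16]
```

Call:
send_rows(
  moves=[-0.001,-0.0004,0,0,0,0,-0.0022,-0.0004,0,0,0,0,-0.0022,-0.0004,0,0,0,0,-0.0022,-0.0004,0,0,0,0,-0.0022,-0.0004,0,0,0,0],
)

```text
clock: 3.35
tool_pos: [0.585, 0.225, 0.0577]
eef_rot: [0.33, 0.944, 0.0, -0.001]
contact_force: [0.5, 0.1, 0.5]
opening: 0.999
```

Call:
send_rows(
  moves=[0,0,0,0,0,0,0,0,0,0,0,0,0,0,0,0,0,0,0,0,0,0,0,0,0,0,0,0,0,0],
  claw=1,
  grip_force=35,
)

```text
clock: 3.77
tool_pos: [0.585, 0.225, 0.0577]
eef_rot: [0.33, 0.944, 0.0, -0.001]
contact_force: [0.2, -0.5, 0.3]
opening: 0.65
```

Call:
send_rows(
  moves=[0,0,0,0,0,0,0,0,0,0,0,0,0,0,0,0,0,0,0,0,0,0,0,0,0,0,0,0,0,0],
)

```text
clock: 4.18
tool_pos: [0.585, 0.225, 0.0577]
eef_rot: [0.33, 0.944, 0.0, -0.001]
contact_force: [-0.6, -0.7, 0.3]
opening: 0.269
```

```bash
python3 go.py .585 .225 .26 51.3
```

```text
t 4.1833 pos [0.585  0.225  0.0577] yaw 51.45 tilt 0.07 q [-0.37  0.97 -0.13  1.68  0.22  0.5   0.26] F [-0.6 -0.7  0.3] M [-0.04  0.02 -0.01] op 0.269
shift mm [ 2.000e-01 -0.000e+00 -2.023e+02] len 202.3 rot [-0.01 -0.07  0.15]
```

Call:
send_rows(
  moves=[0,0,0,0,0,0,0,0,0,0,0,0,0,0,0,0,0,0,0,0,0,0,0,0,0,0,0,0,0,0],
)

```text
clock: 4.6
tool_pos: [0.5851, 0.2252, 0.0577]
eef_rot: [0.33, 0.944, 0.0, -0.0]
contact_force: [0.3, 0.2, -0.2]
opening: 0.159
```

Call:
send_rows(
  moves=[0,0,-0.02,0,0,0,0,0,-0.05,0,0,0,0,0,-0.085,0,0,0,0,0,-0.12,0,0,0,0,0,-0.155,0,0,0],
)

```text
clock: 5.02
tool_pos: [0.5844, 0.2245, 0.2138]
eef_rot: [0.33, 0.944, -0.0, -0.001]
contact_force: [0.2, -0.1, -2.1]
opening: 0.154
```

Call:
send_rows(
  moves=[0,0,-0.02,0,0,0,0,0,-0.04,0,0,0,0,0,-0.055,0,0,0,0,0,-0.055,0,0,0,0,0,-0.055,0,0,0],
)

```text
clock: 5.43
tool_pos: [0.5844, 0.2242, 0.2687]
eef_rot: [0.33, 0.944, -0.0, -0.001]
contact_force: [-0.2, 0.2, -1.4]
opening: 0.155
```

```bash
python3 go.py .533 -.224 .26 51.3
python3 - <<'E'
from plant import r, imaging
from h import *
s=imaging.snapshot('side'); save(s['image'],'side2')
E
```

```text
t 5.4333 pos [0.5844 0.2242 0.2687] yaw 51.45 tilt 0.13 q [-0.34  0.69 -0.19  1.55  0.15  0.92  0.32] F [-0.2  0.2 -1.4] M [-0.07  0.04  0.03] op 0.155
shift mm [-239.2 -382.6    8.9] len 451.3 rot [-0.09 -0.1   0.15]
```

View pics/side2.png

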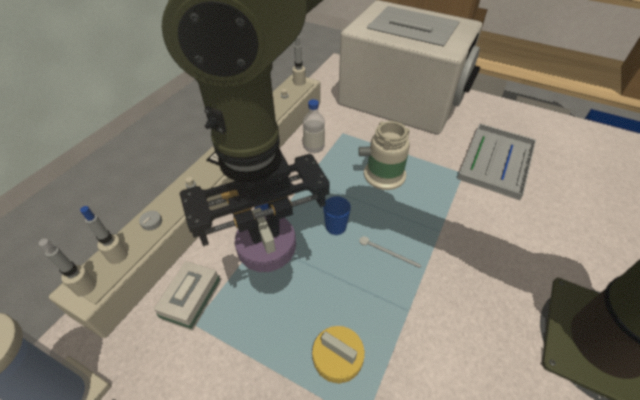

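The lid is held level at side (266,238). I carry it to the mouth.

Call:
send_rows(
  moves=[-0.012,-0.019,0,0,0,0,-0.026,-0.042,0,0,0,0,-0.042,-0.068,0,0,0,0,-0.06,-0.096,0,0,0,0,-0.079,-0.126,0,0,0,0],
)

```text
clock: 5.9
tool_pos: [0.5657, 0.0754, 0.266]
eef_rot: [0.329, 0.944, -0.002, -0.004]
contact_force: [0.7, -0.6, -1.9]
opening: 0.155
```

Call:
send_rows(
  moves=[-0.019,-0.03,0,0,0,0,-0.038,-0.06,0,0,0,0,-0.057,-0.091,0,0,0,0,-0.076,-0.121,0,0,0,0,-0.093,-0.149,0,0,0,0],
)

```text
clock: 6.32
tool_pos: [0.5443, -0.1014, 0.2645]
eef_rot: [0.33, 0.944, -0.003, -0.005]
contact_force: [0.5, -0.5, -1.5]
opening: 0.155
```

```bash
python3 go.py .533 -.224 .26 87
```

```text
t 6.3167 pos [ 0.5443 -0.1014  0.2645] yaw 51.51 tilt 0.67 q [ 0.24  0.6  -0.22  1.77  0.18  0.8   0.82] F [ 0.5 -0.5 -1.5] M [-0.03 -0.11 -0.  ] op 0.155
shift mm [ -67.5 -102.9    4.8] len 123.2 rot [ -0.32  -0.6  -35.49]
```

Call:
send_rows(
  moves=[-0.018,-0.027,0.001,0,-0.1,-7,-0.035,-0.054,0.002,-0.1,-0.2,-14,-0.05,-0.078,0.003,-0.2,-0.4,-21,-0.063,-0.096,0.004,-0.3,-0.5,-28,-0.0675,-0.103,0.005,-0.3,-0.6,-35],
)

```text
clock: 6.73
tool_pos: [0.5306, -0.2291, 0.2575]
eef_rot: [0.03, 1.0, -0.001, -0.002]
contact_force: [0.3, -1.1, -1.9]
opening: 0.155
```

Call:
send_rows(
  moves=[0,0,0,0,0,0,0,0,0,0,0,0,0,0,0,0,0,0,0,0,0,0,0,0,0,0,0,0,0,0],
)

```text
clock: 7.15
tool_pos: [0.531, -0.2274, 0.2575]
eef_rot: [0.03, 1.0, -0.001, -0.002]
contact_force: [-0.4, 1.2, -1.8]
opening: 0.156
```

```bash
python3 go.py .533 -.224 .235 87
python3 - <<'E'
from plant import r, imaging
from h import *
for n in ['scene','side']:
    s=imaging.snapshot(n); x0,y0=(170,80) if n=='scene' else (310,60)
    save(cv2.resize(s['image'][y0:y0+140,x0:x0+180],None,fx=4,fy=4,interpolation=2),n+'3')
    np.savez(n+'3.npz',**{k:s[k] for k in ['image','depth','mtx','rvec','tvec']})
s=imaging.snapshot('wrist'); save(s['image'],'wrist3')
E
```

```text
t 7.15 pos [ 0.531  -0.2274  0.2575] yaw 86.58 tilt 0.26 q [ 0.56  0.66 -0.41  1.71  0.33  0.85  1.52] F [-0.4  1.2 -1.8] M [ 0.04  0.01 -0.  ] op 0.156
shift mm [-1.9  3.6 22.5] len 22.9 rot [-0.09 -0.25 -0.42]
```

View pics/scene3.png

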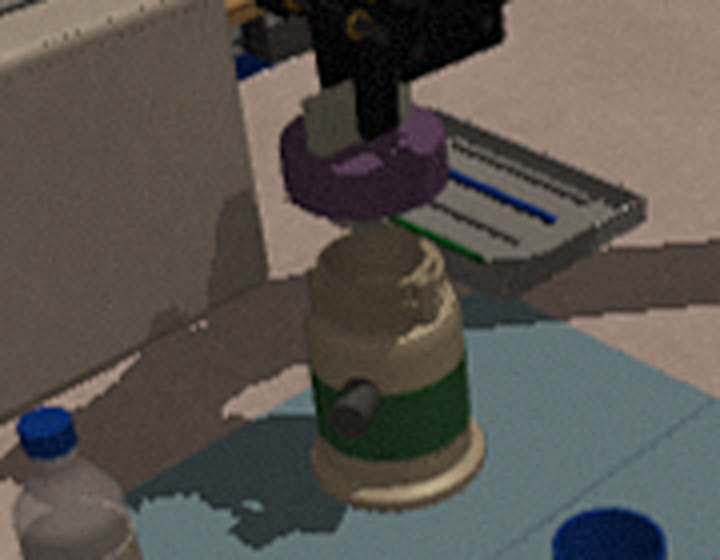

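View pics/side3.png

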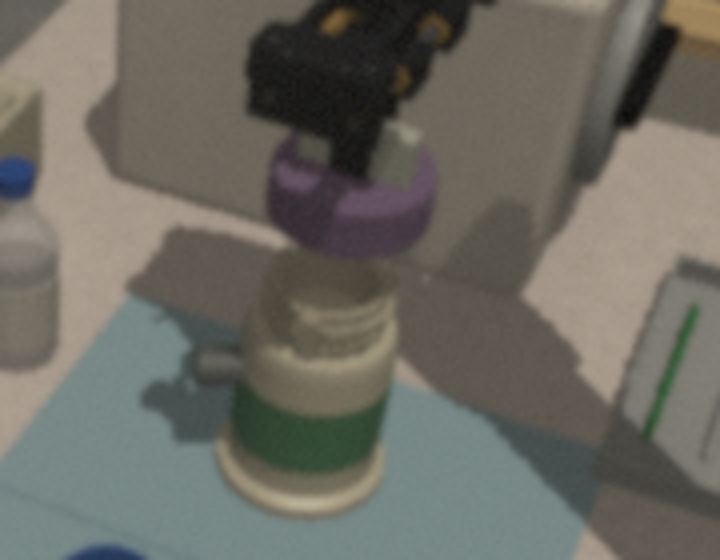

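View pics/wrist3.png

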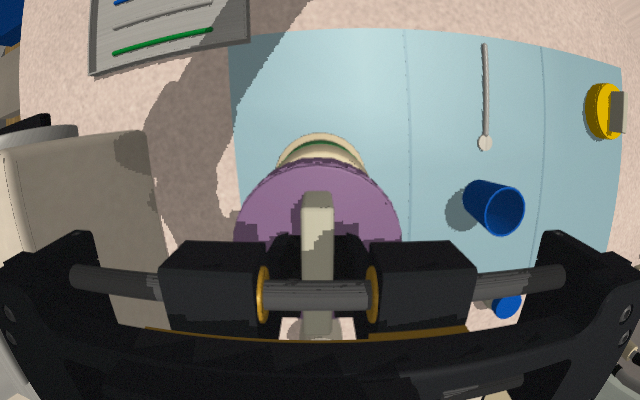

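q7 grows with anticlockwise turning and stands at 1.52, so there is too little room to search backward. I turn about 86° clockwise in the air first.

Call:
send_rows(
  moves=[0,0,0,0,0,6,0,0,0,0,0,12,0,0,0,0,0,18,0,0,0,0,0,24,0,0,0,0,0,30],
)

```text
clock: 7.72
tool_pos: [0.5311, -0.2278, 0.2579]
eef_rot: [0.29, 0.957, -0.002, -0.002]
contact_force: [1.0, -0.4, -1.5]
opening: 0.152
```

Call:
send_rows(
  moves=[0,0,0,0,0,6,0,0,0,0,0,12,0,0,0,0,0,18,0,0,0,0,0,24,0,0,0,0,0,30],
)

```text
clock: 8.13
tool_pos: [0.5313, -0.2273, 0.2582]
eef_rot: [0.53, 0.848, -0.002, -0.001]
contact_force: [0.5, 0.4, -2.3]
opening: 0.157
```

Call:
send_rows(
  moves=[0,0,0,0,0,6,0,0,0,0,0,12,0,0,0,0,0,18,0,0,0,0,0,24,0,0,0,0,0,26],
)

```text
clock: 8.55
tool_pos: [0.5317, -0.2265, 0.2583]
eef_rot: [0.708, 0.706, -0.002, -0.0]
contact_force: [-0.5, -0.2, -1.8]
opening: 0.153
```

```bash
python3 go.py .533 -.224 .235 0
cat > m3.py <<'E'
from plant import r, imaging
from h import *
from scipy.optimize import least_squares
import sys
tag=sys.argv[1]
st=r.get_state(); p=st['tool_pos']; print('tcp',p.round(4))
for n in ['scene','side']:
    s=imaging.snapshot(n); x0,y0=(170,80) if n=='scene' else (310,60)
    save(cv2.resize(s['image'][y0:y0+140,x0:x0+180],None,fx=4,fy=4,interpolation=2),n+tag)
    W=cloud(s); hsv=cv2.cvtColor(s['image'],cv2.COLOR_RGB2HSV)
    m=(hsv[...,0]>130)&(hsv[...,0]<175)&(hsv[...,1]>40)&np.isfinite(W[...,0])
    m&=np.hypot(W[...,0]-p[0],W[...,1]-p[1])<.06
    Q=W[m]; top=np.percentile(Q[:,2],98); print(n,'z range',np.percentile(Q[:,2],[1,5,50,95,99]).round(4),len(Q))
    S=Q[(Q[:,2]<top-.006)]
    f=least_squares(lambda a:np.hypot(S[:,0]-a[0],S[:,1]-a[1])-.046,p[:2],loss='soft_l1',f_scale=.002)
    print('lid axis',f.x.round(4),'minus tcp',(f.x-p[:2]).round(4))
    T=Q[Q[:,2]>top-.005]
    A=np.c_[T[:,:2],np.ones(len(T))]; c=np.linalg.lstsq(A,T[:,2],rcond=None)[0]; print('top slope',c[:2].round(3))
E
python3 m3.py 4
```

```text
t 8.55 pos [ 0.5317 -0.2265  0.2583] yaw -0.22 tilt 0.19 q [ 0.3   0.63  0.03  1.72 -0.02  0.79  0.34] F [-0.5 -0.2 -1.8] M [-0.07  0.09  0.02] op 0.153
shift mm [ 2.6  1.4 23.3] len 23.5 rot [-0.16  0.11 -0.22]
tcp [ 0.5317 -0.2265  0.2583]
scene z range [0.2024 0.2063 0.2309 0.4173 0.4626] 1261
lid axis [ 0.5273 -0.2305] minus tcp [-0.0044 -0.004 ]
top slope [0.94  0.769]
side z range [0.2031 0.2068 0.2271 0.3506 0.3948] 710
lid axis [ 0.5308 -0.2304] minus tcp [-0.0008 -0.0039]
top slope [-0.044  0.191]
```

```bash
sed -i "s/<.06$/<.06; m\&=(W[...,2]<p[2]-.024)/" m3.py; sed -i "s/top=np.percentile(Q\[:,2\],98)/top=p[2]-.028/" m3.py; python3 m3.py 4
```

```text
tcp [ 0.5316 -0.2266  0.2583]
scene z range [0.2022 0.2048 0.2264 0.2318 0.2324] 809
lid axis [ 0.5292 -0.2283] minus tcp [-0.0023 -0.0017]
top slope [-0.022 -0.028]
side z range [0.2031 0.2068 0.2266 0.2289 0.2296] 646
lid axis [ 0.5295 -0.2287] minus tcp [-0.0021 -0.0021]
top slope [-0.    -0.007]
```

View pics/scene4.png

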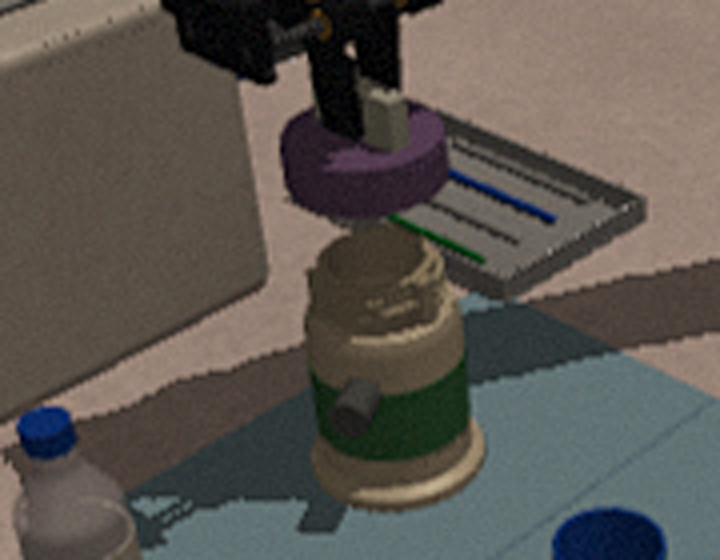

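View pics/side4.png

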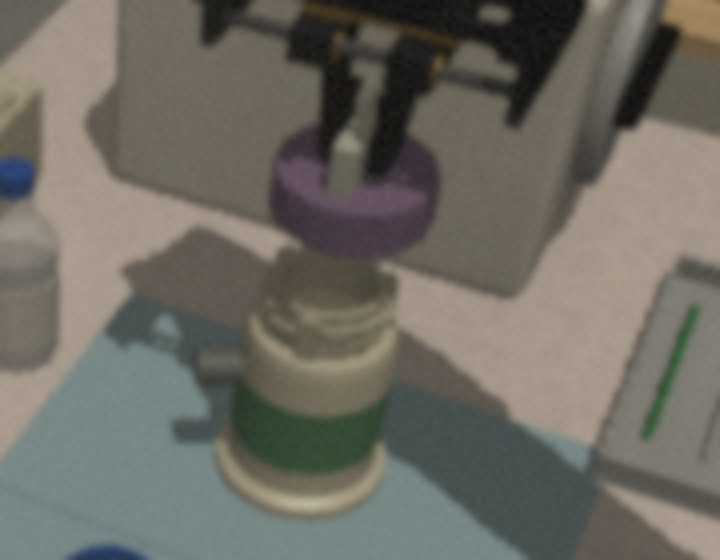

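```bash
cat > m4.py <<'E'
from plant import r, imaging
from h import *
from scipy.optimize import minimize
p=r.get_state()['tool_pos']; print(p)
S={n:imaging.snapshot(n) for n in ['scene','side']}
D={n:dict(np.load(n+'0.npz')) for n in ['scene','side']}
th=np.linspace(0,2*np.pi,72)
def hull(s,x,y,r,zs):
    pts=np.concatenate([np.c_[x+r*np.cos(th),y+r*np.sin(th),0*th+z] for z in zs])
    q=cv2.projectPoints(pts,np.array(s['rvec'],float),np.array(s['tvec'],float),np.array(s['mtx']),None)[0][:,0]
    return cv2.convexHull(q.astype(np.float32))[:,0]
U=8
def ras(h,o,sz):
    im=np.zeros((sz[1]*U,sz[0]*U),np.uint8); cv2.fillPoly(im,[np.round((h-o+.5)*U-.5).astype(np.int32)],255); return im
def masks(src,kind):
    M={}
    for n,s in src.items():
        W=cloud(s); hsv=cv2.cvtColor(s['image'],cv2.COLOR_RGB2HSV); H=hsv[...,0].astype(int)
        c=p if kind=='lid' else np.array([.533,-.224,.1])
        near=np.hypot(W[...,0]-c[0],W[...,1]-c[1])<.075
        if kind=='lid': m=near&(H>130)&(H<175)&(hsv[...,1]>40)&(W[...,2]<p[2]-.02)&(W[...,2]>p[2]-.07)
        else: m=near&(H>45)&(H<90)&(hsv[...,1]>90)&(W[...,2]>.03)&(W[...,2]<.12)
        m=cv2.morphologyEx(m.astype(np.uint8),cv2.MORPH_OPEN,np.ones((2,2)))
        n_,lab,st,_=cv2.connectedComponentsWithStats(m); k=1+np.argmax(st[1:,4]); ys,xs=np.where(lab==k)
        pts=np.stack([xs,ys],1); corners=np.concatenate([pts+d for d in ([-.5,-.5],[.5,-.5],[-.5,.5],[.5,.5])])
        M[n]=cv2.convexHull(corners.astype(np.float32))[:,0]
    return M
def fit(src,M,model,x0,steps):
    def cost(a):
        c=0
        for n in src:
            x,y,r_,zs=model(a); o=M[n].min(0)-10; sz=(np.ptp(M[n],0)+20).astype(int)
            A=ras(M[n],o,sz); B=ras(hull(src[n],x,y,r_,zs),o,sz); c+=np.count_nonzero(A!=B)/np.count_nonzero(A)
        return c
    sx=np.array([np.array(x0)]+[np.array(x0)+np.eye(len(x0))[i]*steps[i] for i in range(len(x0))])
    f=minimize(cost,x0,method='Nelder-Mead',options=dict(initial_simplex=sx,maxiter=600,xatol=1e-5,fatol=1e-5)); return f.x.round(4),round(f.fun,4)
M=masks(S,'lid')
print('lid joint',fit(S,M,lambda a:(a[0],a[1],.046,(a[2],a[2]+.029)),[p[0],p[1],p[2]-.058],[.004]*3))
for n in S: print('lid',n,fit({n:S[n]},M,lambda a:(a[0],a[1],.046,(p[2]-.0577,p[2]-.0287)),[p[0],p[1]],[.004]*2))
B=masks(D,'band')
print('band joint',fit(D,B,lambda a:(a[0],a[1],a[2],(a[3],a[4])),[.533,-.224,.048,.05,.09],[.004]*5))
E
python3 m4.py
```

```text
[ 0.53147979 -0.22682874  0.25824709]
lid joint (array([ 0.5256, -0.2304,  0.1955]), np.float64(0.3827))
lid scene (array([ 0.5308, -0.2232]), np.float64(0.0759))
lid side (array([ 0.5268, -0.2273]), np.float64(0.3227))Traceback (most recent call last):
  File "m4.py", line 40, in <module>
    B=masks(D,'band')
  File "m4.py", line 24, in masks
    n_,lab,st,_=cv2.connectedComponentsWithStats(m); k=1+np.argmax(st[1:,4]); ys,xs=np.where(lab==k)
                                                         ~~~~~~~~~^^^^^^^^^^
    return _wrapfunc(a, 'argmax', axis=axis, out=out, **kwds)
    return bound(*args, **kwds)
ValueError: attempt to get argmax of an empty sequence
```

```bash
python3 - <<'E'
from plant import imaging
from h import *
for n in ['scene','side']:
    s=imaging.snapshot(n); np.savez(n+'5.npz',**{k:s[k] for k in ['image','depth','mtx','rvec','tvec']})
    h=cv2.cvtColor(s['image'],cv2.COLOR_RGB2HSV)
    for q in ([(255,130),(262,118),(240,125)] if n=='scene' else [(395,120),(380,112),(415,110)]): print(n,'lid',h[q[1],q[0]])
    for q in ([(255,183),(280,178),(262,190)] if n=='scene' else [(380,165),(375,167),(400,165)]): print(n,'band',h[q[1],q[0]])
E
sed -i "s/^S={.*/S={n:dict(np.load(n+'5.npz')) for n in ['scene','side']}/; s/(hsv\[...,1\]>40)/(hsv[...,1]>25)/; s/(H<90)&(hsv\[...,1\]>90)/(H<90)\&(hsv[...,1]>60)/; s/M\[n\]=cv2/print(n,kind,len(pts));M[n]=cv2/" m4.py; python3 m4.py
```

```text
scene lid [148  73  42]
scene lid [152  72  64]
scene lid [ 12  58 144]
scene band [40 21 37]
scene band [ 66 120  51]
scene band [ 56 109  47]
side lid [155  43  71]
side lid [163  40  58]
side lid [158  51  90]
side band [62 72 71]
side band [58 75 65]
side band [56 78 75]
[ 0.53130528 -0.22723441  0.25815593]
scene lid 815
side lid 848
lid joint (array([ 0.5267, -0.2282,  0.1971]), np.float64(0.1587))
lid scene (array([ 0.5304, -0.2237]), np.float64(0.0607))
lid side (array([ 0.5257, -0.2242]), np.float64(0.1101))
scene band 462
side band 411
band joint (array([ 0.5289, -0.2206,  0.0444,  0.0303,  0.0304]), np.float64(0.5624))
```

```bash
python3 go.py .5332 -.2242 .214 0
```

```text
t 8.95 pos [ 0.5313 -0.2272  0.2582] yaw 0.03 tilt 0.21 q [ 0.3   0.63  0.03  1.72 -0.02  0.79  0.35] F [-0.2 -0.5 -1.7] M [-0.05  0.03 -0.03] op 0.155
shift mm [ 3.1  2.  44.1] len 44.3 rot [-0.19  0.1   0.03]
```

Call:
send_rows(
  moves=[0.001,0.001,0.01,-0.2,0.1,0,0.002,0.002,0.02,-0.2,0.1,0,0.003,0.002,0.03,-0.2,0.1,0,0.003,0.002,0.042,-0.2,0.1,0,0.003,0.002,0.044,-0.2,0.1,0],
)

```text
clock: 9.37
tool_pos: [0.5318, -0.2235, 0.2117]
eef_rot: [0.707, 0.707, -0.001, -0.002]
contact_force: [-0.2, 0.9, -2.0]
opening: 0.157
```

Call:
send_rows(
  moves=[0,0,0,0,0,0,0,0,0,0,0,0,0,0,0,0,0,0,0,0,0,0,0,0,0,0,0,0,0,0],
)

```text
clock: 9.78
tool_pos: [0.5322, -0.2237, 0.2123]
eef_rot: [0.707, 0.707, -0.001, -0.001]
contact_force: [0.7, -0.4, -1.2]
opening: 0.156
```

```bash
python3 go.py .5332 -.2242 .214 0; python3 m3.py 6
```

```text
t 9.7833 pos [ 0.5322 -0.2237  0.2123] yaw 0.06 tilt 0.18 q [ 0.3   0.69  0.02  1.77 -0.03  0.68  0.34] F [ 0.7 -0.4 -1.2] M [-0.04  0.04 -0.07] op 0.156
shift mm [-0.5  1.  -1.7] len 2.1 rot [-0.16 -0.07  0.06]
tcp [ 0.5322 -0.2237  0.2123]
scene z range [0.153  0.1582 0.1809 0.1858 0.1866] 777
lid axis [ 0.5295 -0.2253] minus tcp [-0.0026 -0.0016]
top slope [-0.018 -0.023]
side z range [0.1577 0.1616 0.1808 0.1831 0.1839] 570
lid axis [ 0.53   -0.2255] minus tcp [-0.0022 -0.0018]
top slope [-0.005 -0.006]
```

View pics/scene6.png

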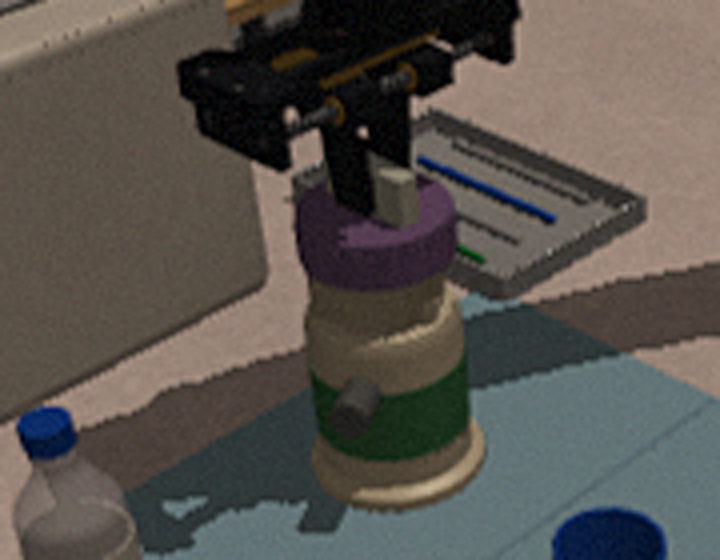

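View pics/side6.png

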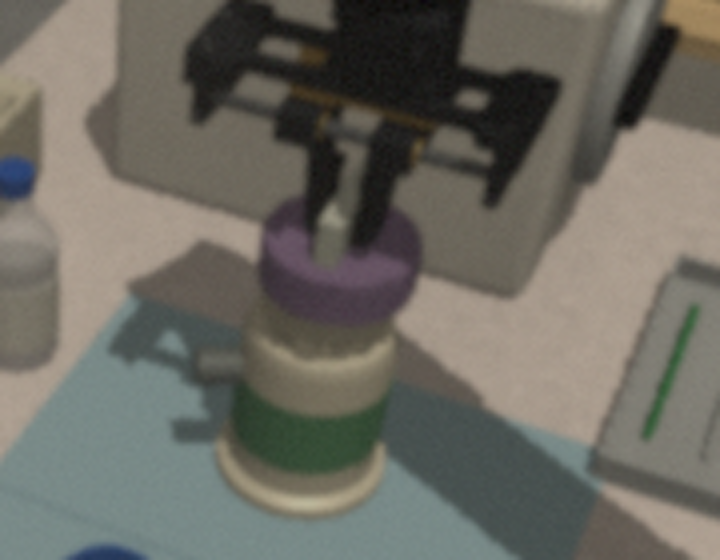

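Run:
```python
from h import *
th=np.linspace(0,2*np.pi,360)
for n,o in (('scene',(170,80)),('side',(310,60))):
    s=dict(np.load(n+'0.npz'))
    def pr(x,y,z,r_):
        q=cv2.projectPoints(np.c_[x+r_*np.cos(th),y+r_*np.sin(th),0*th+z],s['rvec'],s['tvec'],s['mtx'],None)[0][:,0]
        c=((q+.5)-o)*4; return c.min(0).round(1),c.max(0).round(1)
    print(n)
    print('lid bottom',pr(.5322,-.2237,.1543,.046)); print('lid top',pr(.5322,-.2237,.1833,.046))
    print('foot',pr(.533,-.224,0,.056),pr(.533,-.224,.012,.056))
    print('rim outer',pr(.533,-.224,.15,.033), 'bore',pr(.533,-.224,.15,.0285))
    for d in ([.002,0],[0,.002]): print('shift',d,pr(.5322+d[0],-.2237+d[1],.1833,.046))
    print('shoulder?',pr(.533,-.224,.11,.047),pr(.533,-.224,.06,.047))
    # crops of original canister
    save(cv2.resize(s['image'][o[1]:o[1]+140,o[0]:o[0]+180],None,fx=4,fy=4,interpolation=2),n+'0c')
```

```text
scene
lid bottom (array([299.3, 213.6]), array([456.7, 295.5]))
lid top (array([292.6, 170.7]), array([453.2, 251. ]))
foot (array([313.9, 408.2]), array([487.3, 515.5])) (array([311.5, 393.8]), array([486.2, 500.6]))
rim outer (array([321.2, 231. ]), array([433.8, 289.9])) bore (array([328.9, 234.8]), array([426.1, 285.7]))
shift [0.002, 0] (array([289.9, 172. ]), array([450.7, 252.4]))
shift [0, 0.002] (array([294.9, 171.8]), array([455.6, 252.2]))
shoulder? (array([305.9, 275.4]), array([462.1, 361.4])) (array([316.3, 341.8]), array([467.4, 429.8]))
side
lid bottom (array([253.5, 227.9]), array([410.8, 326. ]))
lid top (array([258.6, 187.8]), array([419.8, 285.6]))
foot (array([213.9, 402.7]), array([383.5, 522.4])) (array([215.4, 389.7]), array([386.6, 509.5]))
rim outer (array([273.7, 246.1]), array([386.1, 316.4])) bore (array([281.3, 250.7]), array([378.4, 311.4]))
shift [0.002, 0] (array([255.3, 186.8]), array([416.5, 284.5]))
shift [0, 0.002] (array([257.2, 189.5]), array([418.7, 287.6]))
shoulder? (array([243.5, 284. ]), array([398.4, 384.6])) (array([235.9, 344.6]), array([384.8, 445.3]))
```

View pics/scene0c.png

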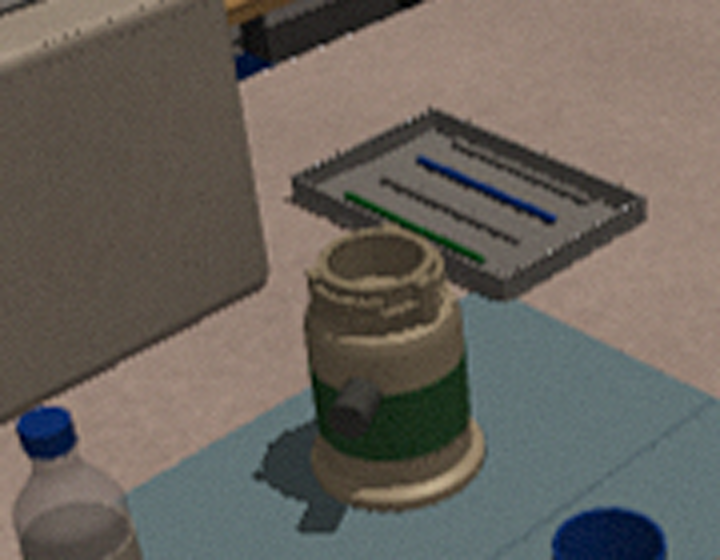

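View pics/side0c.png

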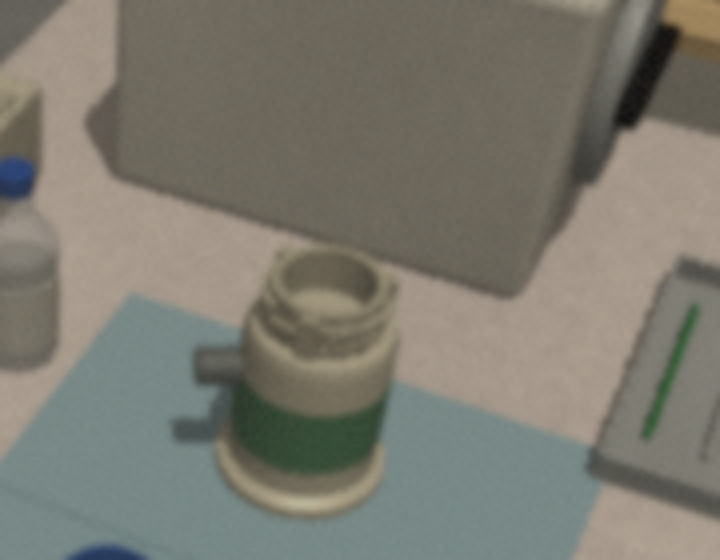

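Predicted and seen outlines of the lid and the bore agree within about 1 mm in both views, with the bore at scene (377,259) and side (330,281) in the crops. I lower gently while watching the force.

Call:
send_rows(
  moves=[-0.0002,0.0005,0.001,0,0,0,-0.0003,0.0008,0.002,0,0,0,-0.0003,0.0008,0.003,0,0,0,-0.0003,0.0008,0.004,0,0,0,-0.0003,0.0008,0.006,0,0,0],
)

```text
clock: 10.3
tool_pos: [0.5328, -0.2239, 0.2062]
eef_rot: [0.707, 0.707, -0.001, -0.002]
contact_force: [-2.3, 1.5, 6.2]
opening: 0.152
```

```bash
python3 go.py .533 -.224 .20 0
```

```text
t 10.3 pos [ 0.5328 -0.2239  0.2062] yaw 0.06 tilt 0.19 q [ 0.3   0.7   0.02  1.77 -0.03  0.67  0.34] F [-2.3  1.5  6.2] M [0.04 0.26 0.04] op 0.152
shift mm [-0.1  0.2  6.2] len 6.2 rot [-0.18 -0.08  0.06]
```

Call:
send_rows(
  moves=[0.0003,-0.0004,0,0,0,0,0.0006,-0.0008,0,0,0,0,0.0006,-0.0008,0.001,0,0,0,0.0006,-0.0008,0.0015,0,0,0,0.0006,-0.0008,0.002,0,0,0],
)

```text
clock: 10.72
tool_pos: [0.5331, -0.2238, 0.2047]
eef_rot: [0.707, 0.707, -0.0, -0.0]
contact_force: [3.0, -1.9, -0.8]
opening: 0.154
```

```bash
python3 go.py .533 -.224 .20 0
```

```text
t 10.7167 pos [ 0.5331 -0.2238  0.2047] yaw 0.06 tilt 0.04 q [ 0.3   0.7   0.02  1.78 -0.03  0.66  0.34] F [ 3.  -1.9 -0.8] M [-0.48 -0.74 -0.05] op 0.154
shift mm [-0.3 -0.1  4.7] len 4.7 rot [-0.03 -0.03  0.06]
```

Call:
send_rows(
  moves=[-0.0003,0.0004,0.001,0,0,0,-0.0003,0.0004,0.002,0,0,0,-0.0003,0.0004,0.003,0,0,0,-0.0003,0.0004,0.004,0,0,0,-0.0003,0.0004,0.005,0,0,0],
)

```text
clock: 11.13
tool_pos: [0.5335, -0.2237, 0.1996]
eef_rot: [0.707, 0.708, 0.0, -0.0]
contact_force: [1.7, -0.4, -1.1]
opening: 0.158
```

```bash
python3 go.py .533 -.224 .20 0
```

```text
t 11.1333 pos [ 0.5335 -0.2237  0.1996] yaw 0.07 tilt 0.06 q [ 0.3   0.71  0.02  1.78 -0.03  0.65  0.34] F [ 1.7 -0.4 -1.1] M [-0.01 -0.45 -0.02] op 0.158
shift mm [-0.3 -0.5 -0.4] len 0.7 rot [-0.03 -0.05  0.07]
```

Call:
send_rows(
  moves=[0,0,0.0005,0,0,0,0,0,0.001,0,0,0,0,0,0.0015,0,0,0,0,0,0.002,0,0,0,0,0,0.0025,0,0,0],
)

```text
clock: 11.55
tool_pos: [0.5337, -0.2238, 0.1983]
eef_rot: [0.707, 0.707, 0.0, -0.0]
contact_force: [-1.2, 1.0, 14.0]
opening: 0.158
```

```bash
python3 go.py .533 -.224 .20 0
```

```text
t 11.55 pos [ 0.5337 -0.2238  0.1983] yaw 0.06 tilt 0.04 q [ 0.3   0.71  0.02  1.78 -0.03  0.65  0.34] F [-1.2  1.  14. ] M [ 0.32  0.29 -0.05] op 0.158
shift mm [-0.2 -0.7 -1.7] len 1.8 rot [ 0.01 -0.04  0.06]
```

Contact at z .1983 means the lugs rest on top of the thread, as expected (35 mm). I start the backward search with a light push.

Call:
send_rows(
  moves=[0,0,0.0005,0,0,-2,0,0,0.0005,0,0,-4,0,0,0.0005,0,0,-6,0,0,0.0005,0,0,-8,0,0,0.0005,0,0,-8],
)

```text
clock: 11.97
tool_pos: [0.5333, -0.224, 0.1979]
eef_rot: [0.655, 0.756, 0.0, -0.0]
contact_force: [0.5, 0.4, 3.4]
opening: 0.158
```

```bash
python3 go.py .5335 -.224 .20 0
```

```text
t 11.9667 pos [ 0.5333 -0.224   0.1979] yaw 8.15 tilt 0.04 q [ 0.33  0.71 -0.02  1.78  0.02  0.65  0.44] F [0.5 0.4 3.4] M [-0.17 -0.08 -0.01] op 0.158
shift mm [-0.   0.2 -2.1] len 2.1 rot [-0.01 -0.04  8.15]
```

Call:
send_rows(
  moves=[0,0,0.0005,0,0,-2,0,0,0.0005,0,0,-4,0,0,0.0005,0,0,-6,0,0,0.0005,0,0,-8,0,0,0.0005,0,0,-9],
)

```text
clock: 12.38
tool_pos: [0.5329, -0.224, 0.1969]
eef_rot: [0.593, 0.805, -0.0, -0.001]
contact_force: [0.7, -0.7, -2.3]
opening: 0.158
```

Call:
send_rows(
  moves=[0,0,0.0005,0,0,-2,0,0,0.0005,0,0,-4,0,0,0.0005,0,0,-6,0,0,0.0005,0,0,-8,0,0,0.0005,0,0,-9],
)

```text
clock: 12.8
tool_pos: [0.5336, -0.224, 0.1966]
eef_rot: [0.527, 0.85, 0.001, -0.0]
contact_force: [4.7, 0.2, -2.6]
opening: 0.16
```

Call:
send_rows(
  moves=[0,0,0.0005,0,0,0,0,0,0.001,0,0,0,0,0,0.0015,0,0,0,0,0,0.002,0,0,0,0,0,0.002,0,0,0],
)

```text
clock: 13.22
tool_pos: [0.5342, -0.2244, 0.196]
eef_rot: [0.528, 0.849, 0.001, 0.001]
contact_force: [1.3, 1.1, 9.3]
opening: 0.163
```

```bash
python3 go.py .5335 -.224 .20 0
```

```text
t 13.2167 pos [ 0.5342 -0.2244  0.196 ] yaw 26.25 tilt 0.14 q [ 0.38  0.72 -0.11  1.78  0.12  0.65  0.67] F [1.3 1.1 9.3] M [ 0.17 -0.38 -0.95] op 0.163
shift mm [ 0.7 -0.5 -4. ] len 4.1 rot [ 0.14  0.   26.25]
```

Backward turning now meets a stop (Mz −0.95 N m) with z only 2 mm lower, so the lugs are probably jammed against the wall of the start. I ease forward a few degrees and press lightly.

Call:
send_rows(
  moves=[0,0,-0.0005,0,0,2,0,0,-0.0005,0,0,4,0,0,0,0,0,5,0,0,0.001,0,0,5,0,0,0.0015,0,0,5],
)

```text
clock: 13.63
tool_pos: [0.5341, -0.2239, 0.1943]
eef_rot: [0.564, 0.826, 0.001, 0.0]
contact_force: [1.7, 0.6, 0.5]
opening: 0.156
```

```bash
python3 go.py .5335 -.224 .20 0; python3 m3.py 7
```

```text
t 13.6333 pos [ 0.5341 -0.2239  0.1943] yaw 21.36 tilt 0.1 q [ 0.37  0.72 -0.08  1.78  0.09  0.65  0.6 ] F [1.7 0.6 0.5] M [ 0.2  -0.37 -0.13] op 0.156
shift mm [ 0.1 -0.5 -5.7] len 5.7 rot [ 1.000e-01 -2.000e-02  2.136e+01]
tcp [ 0.5341 -0.2239  0.1943]
scene z range [0.1335 0.1401 0.163  0.1682 0.1687] 738
lid axis [ 0.5323 -0.2253] minus tcp [-0.0018 -0.0014]
top slope [-0.018 -0.022]
side z range [0.1403 0.1429 0.1629 0.1651 0.1657] 542
lid axis [ 0.5331 -0.2256] minus tcp [-0.001  -0.0017]
top slope [ 0.002 -0.002]
```

View pics/scene7.png

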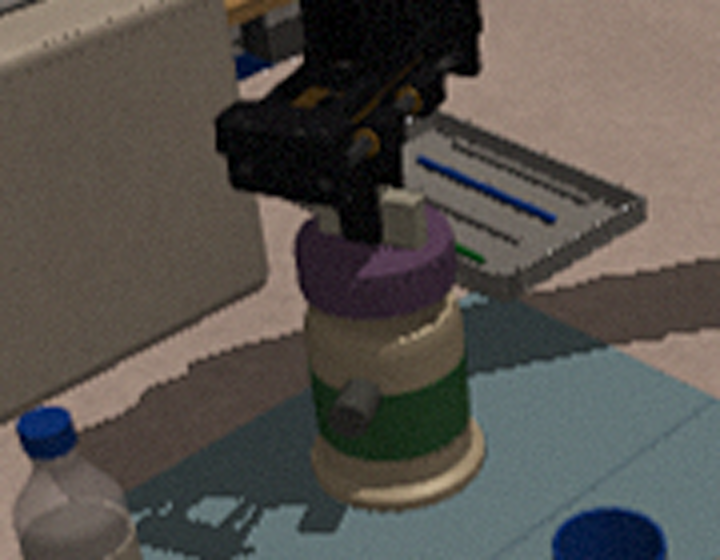

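View pics/side7.png

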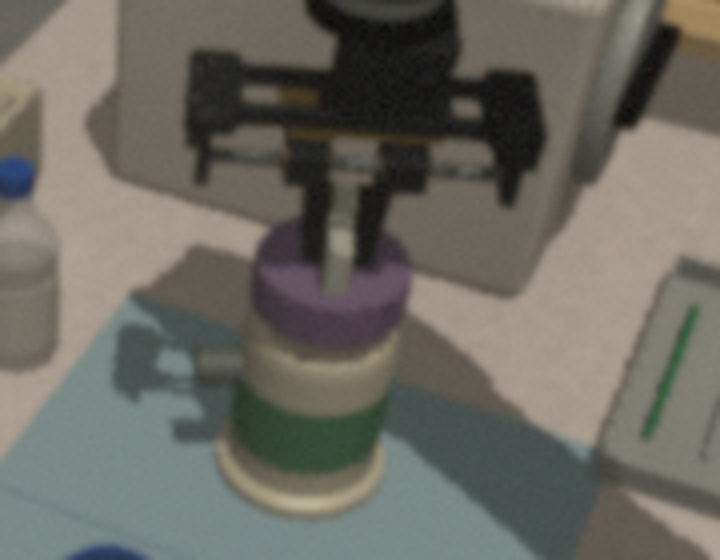

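It drops freely, and the lid is level and has not slipped in the grip. I keep pressing down.

Call:
send_rows(
  moves=[0,0,0.0005,0,0,0,0,0,0.0012,0,0,0,0,0,0.002,0,0,0,0,0,0.0025,0,0,0,0,0,0.003,0,0,0],
)

```text
clock: 14.15
tool_pos: [0.5341, -0.2239, 0.1917]
eef_rot: [0.564, 0.826, 0.001, 0.0]
contact_force: [0.3, 2.9, 8.8]
opening: 0.157
```

```bash
python3 go.py .5335 -.224 .20 0
```

```text
t 14.15 pos [ 0.5341 -0.2239  0.1917] yaw 21.34 tilt 0.12 q [ 0.37  0.72 -0.08  1.78  0.09  0.64  0.6 ] F [0.3 2.9 8.8] M [ 0.33  0.01 -0.17] op 0.157
shift mm [ 0.1 -0.6 -8.3] len 8.3 rot [ 0.11 -0.03 21.34]
```

Dropped to lid_grip ≈ 28 mm, so it is in the start. I screw forward (clockwise, +z tool), following 0.096 mm per degree.

Call:
send_rows(
  moves=[0,0,0.0004,0,0,2.5,0,0,0.0006,0,0,5,0,0,0.0008,0,0,7.5,0,0,0.0011,0,0,10,0,0,0.0014,0,0,12],
)

```text
clock: 14.57
tool_pos: [0.5333, -0.2243, 0.1906]
eef_rot: [0.648, 0.762, 0.0, -0.0]
contact_force: [-0.8, -0.5, 6.2]
opening: 0.153
```

```bash
python3 go.py .5335 -.224 .20 0
```

```text
t 14.5667 pos [ 0.5333 -0.2243  0.1906] yaw 9.27 tilt 0.03 q [ 0.33  0.72 -0.02  1.78  0.02  0.63  0.46] F [-0.8 -0.5  6.2] M [0.17 0.17 0.21] op 0.153
shift mm [ 0.2  0.2 -9.4] len 9.4 rot [ 0.02 -0.02  9.27]
```

Sinking at the right rate with little torque.

Call:
send_rows(
  moves=[0,0,0.0004,0,0,4,0,0,0.0008,0,0,8,0,0,0.0012,0,0,12,0,0,0.0016,0,0,16,0,0,0.0021,0,0,20],
)

```text
clock: 14.98
tool_pos: [0.5338, -0.2241, 0.1888]
eef_rot: [0.771, 0.637, 0.001, 0.0]
contact_force: [2.3, 1.3, 2.8]
opening: 0.153
```

```bash
python3 go.py .5335 -.224 .20 0
```

```text
t 14.9833 pos [ 0.5338 -0.2241  0.1888] yaw -10.83 tilt 0.07 q [ 0.27  0.73  0.08  1.79 -0.09  0.63  0.21] F [2.3 1.3 2.8] M [ 0.38 -0.45  0.17] op 0.153
shift mm [  0.   -0.3 -11.2] len 11.2 rot [  0.06  -0.02 -10.83]
```

Call:
send_rows(
  moves=[0,0,0.0004,0,0,4,0,0,0.0008,0,0,8,0,0,0.0012,0,0,12,0,0,0.0016,0,0,16,0,0,0.0021,0,0,20],
)

```text
clock: 15.4
tool_pos: [0.5345, -0.2241, 0.1869]
eef_rot: [0.87, 0.493, 0.001, 0.001]
contact_force: [2.7, 0.4, 2.4]
opening: 0.156
```

Call:
send_rows(
  moves=[0,0,0.0004,0,0,3,0,0,0.0008,0,0,6,0,0,0.0011,0,0,9,0,0,0.0014,0,0,12,0,0,0.0016,0,0,14],
)

```text
clock: 15.82
tool_pos: [0.5349, -0.2241, 0.1855]
eef_rot: [0.924, 0.383, 0.001, 0.001]
contact_force: [2.8, 0.3, 3.4]
opening: 0.152
```

```bash
python3 go.py .5335 -.224 .20 0
```

```text
t 15.8167 pos [ 0.5349 -0.2241  0.1855] yaw -45.0 tilt 0.18 q [ 0.18  0.75  0.24  1.8  -0.28  0.63 -0.2 ] F [2.8 0.3 3.4] M [ 0.12 -0.44  0.19] op 0.152
shift mm [ -0.9  -1.  -14.5] len 14.5 rot [ 1.8e-01 -4.0e-02 -4.5e+01]
```

Call:
send_rows(
  moves=[-0.0003,-0.0003,0.0004,0.1,0,2,-0.0006,-0.0006,0.0006,0.2,0,4,-0.0008,-0.0008,0.0008,0.2,0,6,-0.0008,-0.0008,0.001,0.2,0,8,-0.0008,-0.0008,0.0013,0.2,0,10],
)

```text
clock: 16.23
tool_pos: [0.5351, -0.2243, 0.1846]
eef_rot: [0.954, 0.3, 0.002, -0.0]
contact_force: [5.1, 0.2, 3.4]
opening: 0.152
```

```bash
python3 go.py .5335 -.224 .20 0
```

```text
t 16.2333 pos [ 0.5351 -0.2243  0.1846] yaw -55.14 tilt 0.22 q [ 0.15  0.76  0.29  1.8  -0.34  0.64 -0.32] F [5.1 0.2 3.4] M [ 0.05 -1.01  0.25] op 0.152
shift mm [ -1.1  -1.1 -15.4] len 15.5 rot [  0.15  -0.17 -55.14]
```

Call:
send_rows(
  moves=[0,0,0.0003,0,0,2,0,0,0.0006,0,0,4,0,0,0.0008,0,0,6,0,0,0.001,0,0,8,0,0,0.0012,0,0,9],
)

```text
clock: 16.65
tool_pos: [0.5357, -0.2246, 0.1839]
eef_rot: [0.975, 0.223, 0.002, 0.0]
contact_force: [3.8, -0.9, 6.2]
opening: 0.161
```

```bash
python3 go.py .5335 -.224 .20 0
```

```text
t 16.65 pos [ 0.5357 -0.2246  0.1839] yaw -64.21 tilt 0.27 q [ 0.13  0.76  0.34  1.8  -0.39  0.64 -0.43] F [ 3.8 -0.9  6.2] M [ 0.02 -0.58  0.66] op 0.161
shift mm [ -1.6  -1.5 -16.2] len 16.3 rot [  0.23  -0.17 -64.21]
```

Torque is rising near the end. I firm the grip and turn a little more to confirm the stop.

Call:
send_rows(
  moves=[0,0,0.0003,0,0,1,0,0,0.0005,0,0,2,0,0,0.0006,0,0,3,0,0,0.0007,0,0,4,0,0,0.0008,0,0,5],
  grip_force=45,
)

```text
clock: 17.07
tool_pos: [0.5359, -0.2247, 0.1838]
eef_rot: [0.983, 0.181, 0.002, 0.001]
contact_force: [2.2, -0.0, 9.1]
opening: 0.159
```

```bash
python3 go.py .5335 -.224 .20 0
```

```text
t 17.0667 pos [ 0.5359 -0.2247  0.1838] yaw -69.1 tilt 0.3 q [ 0.11  0.77  0.36  1.8  -0.42  0.65 -0.49] F [ 2.2 -0.   9.1] M [ 0.01 -0.25  1.3 ] op 0.159
shift mm [ -1.9  -1.5 -16.2] len 16.4 rot [  0.27  -0.15 -69.1 ]
```

Torque jumped to 1.3 N m with no further sinking, so this is the hard stop. I check, then release.

```bash
python3 m3.py 8
```

```text
tcp [ 0.5359 -0.2247  0.1838]
scene z range [0.1276 0.1304 0.1536 0.1576 0.1581] 757
lid axis [ 0.5322 -0.225 ] minus tcp [-0.0037 -0.0003]
top slope [-0.015 -0.018]
side z range [0.1304 0.1338 0.1523 0.1545 0.1551] 242
lid axis [ 0.5329 -0.2254] minus tcp [-0.003  -0.0006]
top slope [ 0.006 -0.007]
```

Call:
send_rows(
  moves=[0,0,0,0,0,-2,0,0,0,0,0,-2,0,0,0,0,0,-2,0,0,0,0,0,-2,0,0,0,0,0,-2],
  claw=-1,
)

```text
clock: 17.58
tool_pos: [0.5349, -0.2246, 0.1833]
eef_rot: [0.98, 0.198, 0.001, 0.0]
contact_force: [0.5, 0.1, -0.5]
opening: 0.513
```

Call:
send_rows(
  moves=[0,0,0,0,0,0,0,0,0,0,0,0,0,0,0,0,0,0,0,0,0,0,0,0,0,0,0,0,0,0],
)

```text
clock: 18.0
tool_pos: [0.535, -0.2247, 0.1833]
eef_rot: [0.98, 0.198, 0.002, 0.0]
contact_force: [0.6, 0.3, -0.0]
opening: 0.89
```

Call:
send_rows(
  moves=[0,0,-0.01,0,0,0,0,0,-0.03,0,0,0,0,0,-0.06,0,0,0,0,0,-0.09,0,0,0,0,0,-0.12,0,0,0],
)

```text
clock: 18.42
tool_pos: [0.5342, -0.2247, 0.3053]
eef_rot: [0.98, 0.198, 0.001, 0.0]
contact_force: [0.2, 0.1, -0.0]
opening: 1.001
```

```bash
python3 go.py .5335 -.224 .20 0
python3 - <<'E'
from plant import r,imaging
from h import *
from scipy.optimize import least_squares
for n in ['scene','side']:
    s=imaging.snapshot(n); x0,y0=(170,80) if n=='scene' else (310,60)
    save(cv2.resize(s['image'][y0:y0+140,x0:x0+180],None,fx=4,fy=4,interpolation=2),n+'9')
    W=cloud(s); d=np.hypot(W[...,0]-.5335,W[...,1]+.224)
    b=(d<.05)&(W[...,2]>.179)&(W[...,2]<.195); rc=cv2.minAreaRect((W[b][:,:2]*1000).astype(np.float32)); print(n,'bar',rc,'top z',np.median(W[b][:,2]))
    Q=W[(d<.042)&(W[...,2]>.145)&(W[...,2]<.166)]; A=np.c_[Q[:,:2]-[.5335,-.224],np.ones(len(Q))]
    print('top',np.median(Q[:,2]),np.linalg.lstsq(A,Q[:,2],rcond=None)[0])
E
```

```text
t 18.4167 pos [ 0.5342 -0.2247  0.3053] yaw -67.18 tilt 0.17 q [ 0.06  0.61  0.45  1.68 -0.32  0.92 -0.54] F [ 0.2  0.1 -0. ] M [-0.03  0.11 -0.02] op 1.001
shift mm [ -0.7  -1.1 105.3] len 105.3 rot [  0.15  -0.09 -67.18]
scene bar ((533.5897216796875, -223.75497436523438), (64.35240173339844, 13.81822681427002), 27.642967224121094) top z 0.1858057689402174
top 0.15673113392809848 [0.00085678 0.00041421 0.15713259]
side bar ((531.7578735351562, -223.0277099609375), (66.46944427490234, 15.54539680480957), 28.71602439880371) top z 0.18271432419304467
top 0.1537723247273549 [ 0.03152482 -0.09435839  0.15649168]
```

View pics/side9.png

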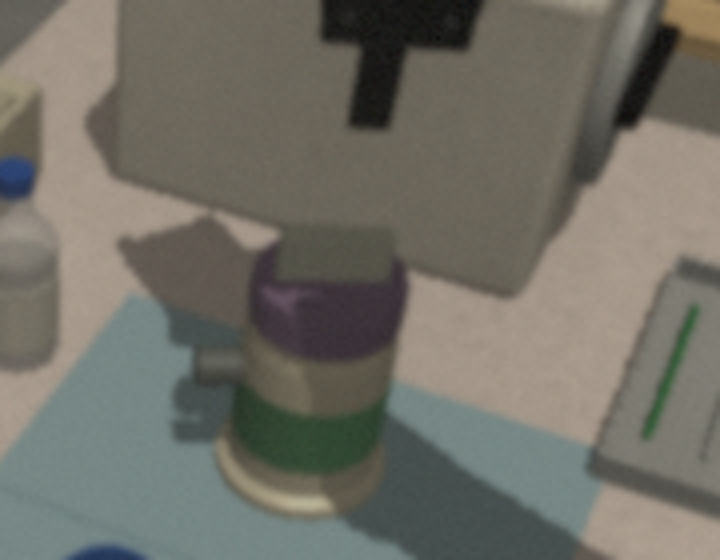

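View pics/scene9.png

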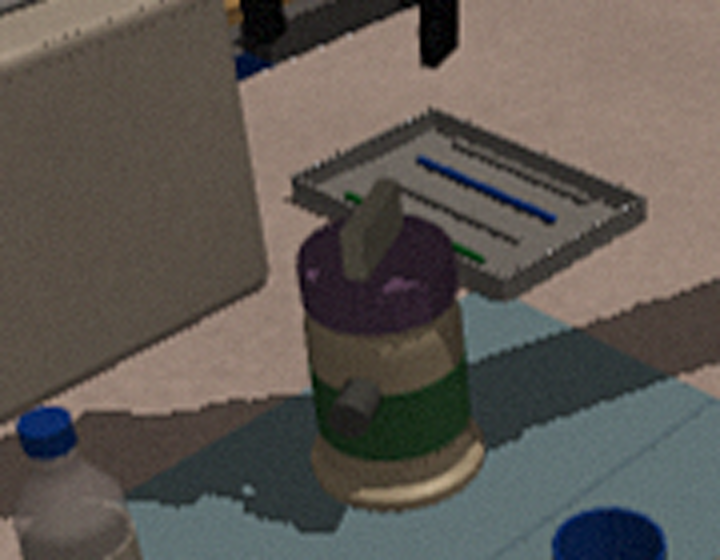

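Bar top after correcting each camera's initial bias reads 185.1 / 184.8 mm (185 = home). The lid is centred, level and released, so I hand in.

```bash
python3 -c "
from plant import r
print(r.finish_job(), r.get_state()['clock'])"
```

```text
the job is handed in; nothing more can be done
the job is handed in; nothing more can be done
```

The mauve lid is screwed onto the suction collector and released, and I handed the job in at about 18.5 s of the 64 s allowed. No verdict was reported.

**How it went:** I gripped the lid by its bar and set it level on the mouth. Turning it backward about 26° met a stop. After easing it forward 5° it dropped into the starts, at about 28 mm. I then screwed it forward about 1.45 rad until the torque rose to 1.3 N m with no further sinking. During that last push the bar slipped about 6° in the grip.

**Last checks:**
- **Height:** the arm's own reading puts lid_grip about 20.1 mm above the mouth. The bar top in the two cameras gives 19.8–20.1 mm after correcting for the bias each showed at the start (fully home is 20 mm).
- **Centring:** the lid centre is within about 2 mm of the mouth's axis in both views.
- **Level:** the scene camera shows the lid level. The side camera's flatness fit showed a slope of about 0.1, over the 0.06 rad limit. I put that down to the gripper's shadow and a stray fit, because that view itself looks level, but I did not re-measure it.
- **Release:** the gripper is open and about 120 mm above the lid, reading no contact force.

I saw no sign of the bystanders having moved, but I did not measure their positions again at the end.

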